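Clamp a tube rack on the lab shaker

ROBOT

A 6-joint arm with a two-finger parallel gripper is mounted at the origin on the work surface. World frame = base frame: x ahead of the robot, y to its left, z up, the work surface at z = 0. Lengths are in m, angles in rad, forces in N, time in s.
With the tool pointing down it reaches from about 0.35 to 0.95 m from the base axis. Payload 17.4 kg.
Tool frame: the origin (TCP) lies on the mounting face of the last link; the fingertips stand 186 mm ahead of it and the grasp point (between the pads) lies 167 mm ahead of it (bot.tcp_to_grasp is the distance from the TCP to the grasp point, in m); z points along the fingers, y is the direction in which the jaws open and shut (so a half turn about z gives the same grasp; the last joint's range is limited). The gripper opens to 93 mm and grips with 3 to 60 N. Pads are 15 mm wide; open, the fingers measure 128 mm over their backs; the gripper's body (75 mm by 188 mm) begins 65 mm behind the grasp point.
Start: joints at [1.276, 0.116, 1.442, -0, 1.584, -0.038], TCP at [0.171, 0.653, 0.405] pointing down, gripper open.
Joint ranges: [-2.83, 2.83], [-0.83, 2.19], [0.07, 2.5], [-1.14, 4.28], [0.01, 3], [-2.97, 2.97]. Speed limits (rad/s): [1.89, 1.89, 2.22, 3.14, 3.14, 3.14].

INTERFACE

Orientations are given as a unit quaternion [w, x, y, z].
In Python, from station import bot gives the robot as it stands. The module is installed in compiled form; this text tells all that it offers. Calls block until the motion is done:
- bot.goto(position, orientation): joint-space move of the TCP to a pose.
- bot.line_to(position, rot=None, speed=0.15): straight line of the TCP; rot=None keeps the orientation; speed is the mean speed in m/s.
- bot.set_joints(angles): joint-space move.
- bot.command_gripper(opening): finger opening in m; the grip force is fixed at half the most; returns when the fingers have stopped.
- bot.dwell(seconds).
- bot.inverse_kinematics(position, orientation): joint angles nearest the present ones, or None.
- bot.get_image(name): name is "scene" or "top" or "wrist"; returns a dict with "pixels" (384x512x3 uint8, red, green, blue), "range_z" (384x512 float32, m along the optical axis (not along the pixel's ray), 0 where there is no reading), "mtx" (3x3 intrinsics, pixels), "eye" and "attitude" of the camera in the world. Camera axes: x right, y up, looking along -z (the intrinsics and any distortion apply to the point x, -y, -z); pixel columns grow to the right and rows downward; lengths in m; the calibration is good to about 2 mm. The wrist camera is an equidistant fisheye: a pixel r from the principal point sees the ray r / f radians off the axis. A picture is of the moment at which its call begins.
A pose or a line that the arm cannot do raises bot.IKError and nothing moves.
- bot.hand_in(): hands the job in, once; it reports no verdict.
Readings, each from a call of its own:
- bot.get_time(): time.
- bot.get_qpos(): joint angles.
- bot.get_dq(): joint speeds.
- bot.get_joint_efforts(): joint torques, N m.
- bot.get_position(): TCP position.
- bot.get_tcp_rot(): TCP orientation.
- bot.get_contact_force(): force on the tool from outside, world axes, zero at the start.
- bot.get_ft_torque(): the same for the moment, N m.
- bot.get_opening(): finger opening in m.
Only numpy, scipy, OpenCV 4.12 (cv2) and the standard library are available. Lean on these libraries where they do the work, as an engineer would, in place of code of your own. Each camera call takes 0.05 s, during which the arm holds its last target. There are 200 camera calls.

TASK

Make the tube rack on the shaker ready for shaking: push the clamp arm round clockwise by its red knob to its stop over the rack. Then back off the T-bar nut, which sits unthreaded on top of the stud, by turning it anticlockwise until it drops into the thread, and turn it clockwise until it comes to its stop, so that the clamp's foot presses on the rack. Never lift the nut off the stud, leave the rack in its place and the other lab things where they stand, and let go at the end.

Things in the scene. Friction and masses are not known exactly. Their poses are not given: they have to be found in the camera images.
- shaker: White lab shaker, fixed, base 215 x 225 mm, grey platform 250 x 250 mm, top 85 mm above the bench. Origin under its centre on the bench, z up, control panel on its -x side; turned by up to 0.3 rad. The rack stands on its +x+y side, the stud at (-30, -70) mm in its frame.
- stud (a point): Point on the vertical axis of the fixed steel stud, 182 mm above the bench, in its coarse right-hand thread (three starts, sinks 0.1 mm per degree). The stud's top, 197 mm up, is hidden in the nut. Stops on its top keep a nut that sits there from starting clockwise: it must be turned anticlockwise until it drops in.
- clamp_arm (a joint): Angle of the steel clamp arm about the stud, rad, growing clockwise seen from above: 0 = arm points along the shaker's -x, 1.571 = stop, along the shaker's +y, foot over the rack. Stays where left (friction 0.06 N m). Arm 24 mm wide, 12 thick, top 162 mm above the bench; springs hold it up (3 N), the nut presses it down 5 mm at its stop.
- clamp_knob (a point): Centre of the upright red knob post near the arm's tip: diameter 18 mm, 40 mm tall, from 162 to 202 mm above the bench (this point: 182), 95 mm from the stud's axis. Push it sideways round the stud.
- foot: Black rubber foot under the red knob, diameter 22 mm; its underside, 137.5 mm above the bench, clears the rack by 2.5 mm until the nut presses the arm down. Sprung in the arm (1.5 N preload, 2 N per mm): presses about 6 N with the nut at its stop. Origin on the stud-parallel axis of the knob, at bench height.
- nut_bar (a point): Centre of the black grip bar on top of the loose T-bar flange nut (0.2 kg): 90 mm along this point's x, 14 thick along its y, 28 high. Heights of this point above the bench: 236 mm sitting on the stud's top; 222 to 226 dropped into the thread; 219 at the final stop. It must be free to sink while turned: bar guided between loose fingers, pushed at its ends, or followed down.
- spare_rack: Violet-blue tube rack standing on the bench to the left, 110 x 90 x 50 mm, origin under its centre. A bystander.
- tip_box: Purple tip box with pale lid standing on the bench to the right, 124 x 86 x 90 mm, origin under its centre. A bystander.
- pipette: White pipette lying on the bench to the right, 230 mm long along its x axis, 26 mm high, origin under its middle. A bystander.
- nut: The whole nut, origin at the centre of its underside, 62 mm below the bar's centre; steel flange dia. 64 mm, hub dia. 51 to 48 mm up, x along the bar. Its yaw relative to the shaker: -1.25 to -0.66 rad at the start; drops in once above -0.2; anticlockwise stop at +0.15; final clockwise stop at -1.4. Turning takes up to about 0.4 N m; it holds itself.
- rack: Blue tube rack, 110 x 90 x 50 mm, loose but standing between low rims on the platform; a few white tube caps stand 9 mm above its top on the +x half. Origin at the centre of its underside, x along the 110 mm side. The foot presses on its bare -x half.

How it is judged:
On the way, in this order (a step that is already met when the one before it is completed fails the run):
1. the clamp arm has been pushed to its stop over the rack (value of joint clamp_arm above 1.48 rad), for 0.2 s.
2. the nut has dropped into the stud's thread (z of nut_bar in the frame of shaker below 0.229 m and horizontal distance between nut_bar and stud below 0.006 m), for 0.2 s.
At the end, for the whole second after the job is handed in: Clamp arm over the rack (above 1.45 rad); nut within 6 mm of the stud's axis, tilted under 0.12 rad, bar centre under 220.8 mm above the bench (near its stop); foot presses the rack with over 3 N; rack at rest within 15 mm of its start (value of joint clamp_arm above 1.45 rad and z of nut_bar in the frame of shaker below 0.2208 m and horizontal distance between nut_bar and stud below 0.006 m and angle between nut_bar's own z axis and vertical below 0.12 rad and contact force between foot and rack above 3 N and distance of rack from where it was at the start of the episode below 0.015 m and angular speed of rack below 0.1 rad/s and linear speed of rack below 0.02 m/s); the robot touches nothing.
It fails at once if the nut is lifted off the top of the stud (more than 10 mm) (z of nut_bar in the frame of shaker above 0.246 m).
It fails at once if the rack is pushed out of its place (more than 20 mm) (distance of rack from where it was at the start of the episode above 0.02 m).
It fails at once if the spare rack, tip box or pipette is moved (more than 30 mm) (distance of any of spare_rack, tip_box, pipette from where it was at the start of the episode above 0.03 m).
It also fails if it takes over 56 s, if anything falls off the work surface, if the arm or the gripper's body presses on something with over 40 N, if the wrist force passes 120 N, or if a joint passes its speed limit or range.

## Working session

There is one attempt and no reset: what is moved stays moved. The work goes in short steps, each a Python script; the robot and the scene stay as the last script left them, time stands still between calls to the robot, and variables do not carry over. Pictures are saved under pics/ and viewed, about 8 in all and at most 12, crops included, and the job is handed in when it is done.

```bash
mkdir -p pics
cat > h.py <<'E'
import numpy as np,cv2
from scipy.spatial.transform import Rotation as R
from station import bot
def shot(n):
    d=bot.get_image(n); np.savez(f'pics/{n}.npz',**d); return d
def rotm(a):
    a=np.array(a,float)
    return a if a.shape==(3,3) else R.from_quat(a[[1,2,3,0]]).as_matrix()
def cloud(d):
    z=d['range_z']; K=d['mtx']; v,u=np.mgrid[:z.shape[0],:z.shape[1]]
    p=np.stack([(u-K[0,2])/K[0,0]*z,-(v-K[1,2])/K[1,1]*z,-z],-1)
    return p@rotm(d['attitude']).T+np.array(d['eye'])
E
python3 - <<'E'
from h import *
for n in('top','scene'):
    d=shot(n); print(n,d['eye'],d['attitude'],d['mtx'].tolist(),[k for k in d])
    cv2.imwrite(f'pics/{n}0.png',cv2.resize(d['pixels'][:,:,::-1],(800,600),interpolation=cv2.INTER_CUBIC))
print(bot.get_time(),bot.get_tcp_rot(),bot.get_contact_force())
E
```

```text
top [ 0.28098395 -0.01085091  1.49944589] [ 0.70993858  0.05950415 -0.06297354 -0.69891402] [[385.25069033972454, 0.0, 258.2438261839563], [0.0, 385.25069033972454, 195.09540392450816], [0.0, 0.0, 1.0]] ['pixels', 'range_z', 'mtx', 'eye', 'attitude']
scene [ 1.02261239 -0.27983031  0.96027016] [0.82195756 0.25631883 0.15677015 0.48384868] [[363.1132035281208, 0.0, 249.91047540748454], [0.0, 363.1132035281208, 193.83526576270896], [0.0, 0.0, 1.0]] ['pixels', 'range_z', 'mtx', 'eye', 'attitude']
0.1 [-6.53690320e-05  1.28026848e-01  9.91770574e-01 -4.99701419e-04] [-0.48690209 -0.25155538  0.43981236]
```

View pics/top0.png

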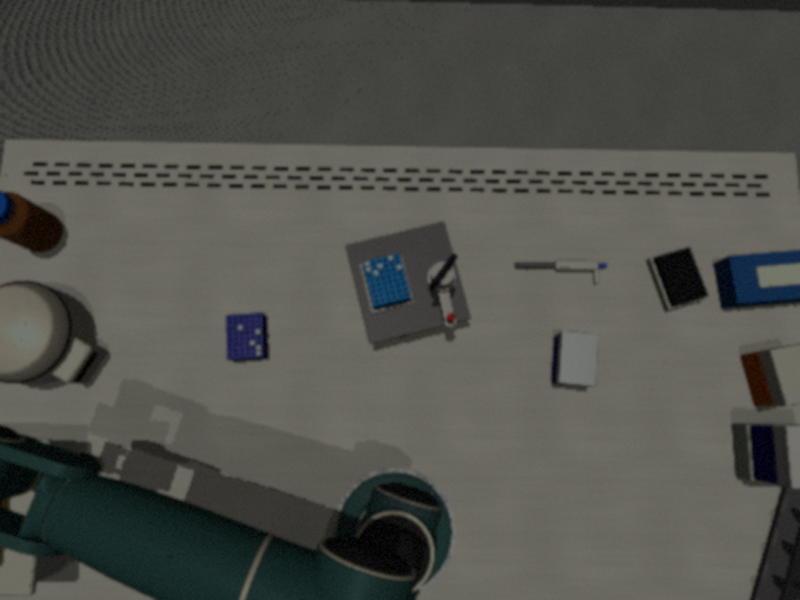

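View pics/scene0.png

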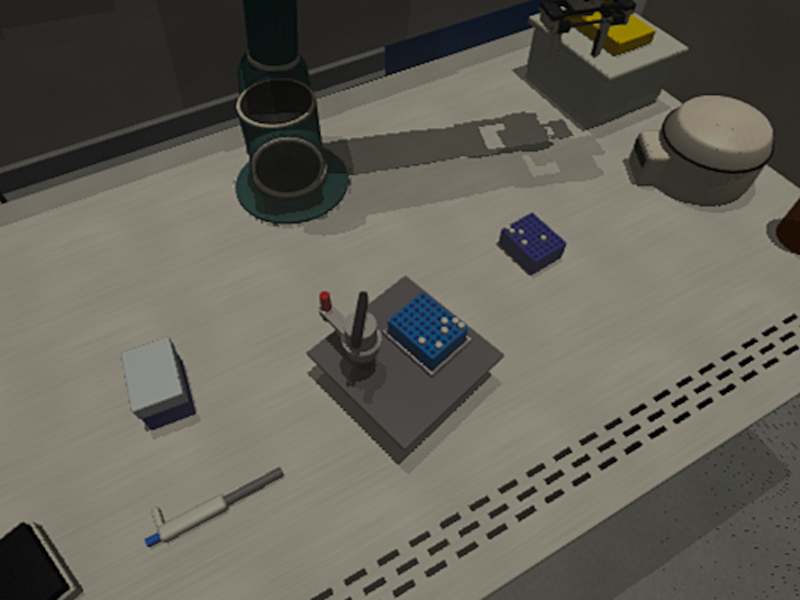

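The top view shows the shaker platform at about (408,285), turned slightly anticlockwise. The arm's red knob is at (450,318), the black bar at (442,272), and the blue rack at (387,280). Next I measure these from the depth clouds.

Run:
```python
from h import *
for n in('top','scene'):
    d=dict(np.load(f'pics/{n}.npz')); P=cloud(d); px=d['pixels'].astype(int)
    reg=(P[...,0]>.3)&(P[...,0]<.95)&(abs(P[...,1])<.25)&(d['range_z']>0)
    z=P[...,2]
    m=reg&(abs(z-.085)<.006); q=P[m][:,:2]
    r=cv2.minAreaRect((q*1000).astype(np.float32)); print(n,'platform',m.sum(),r,cv2.boxPoints(r).tolist())
    m=reg&(z>.1)&(px[...,0]>2*px[...,1])&(px[...,0]>2*px[...,2])&(px[...,0]>60); print('red',m.sum(),P[m].mean(0),P[m].max(0),P[m].min(0))
    m=reg&(z>.232)&(z<.27)&(px.max(-1)<70); q=P[m]; 
    r=cv2.minAreaRect((q[:,:2]*1000).astype(np.float32)); print('bar',m.sum(),q.mean(0),r)
    c,e,v=cv2.PCACompute2(q[:,:2].astype(np.float64),mean=None)[0:3]; print(np.arctan2(e[0,1],e[0,0]))
    m=reg&(z>.11)&(z<.15)&(px[...,2]>px[...,0]+40); r=cv2.minAreaRect((P[m][:,:2]*1000).astype(np.float32)); print('rack',m.sum(),r)
    u,v=[(430,265),(270,290)][n=='scene'] if 0 else (0,0)
    cr=d['pixels'][150:220,255:310] if n=='top' else d['pixels'][170:260,190:330]
    cv2.imwrite(f'pics/{n}c.png',cv2.convertScaleAbs(cv2.resize(cr[:,:,::-1],None,fx=5.5,fy=5.5,interpolation=cv2.INTER_CUBIC),alpha=1.7))
```

```text
top platform 2857 ((586.8668212890625, -23.72662353515625), (251.22654724121094, 249.8265380859375), 15.203024864196777) [[432.8924255371094, 63.87417221069336], [498.4069519042969, -177.20909118652344], [740.8411865234375, -111.32742309570312], [675.32666015625, 129.75584411621094]]
red 15 [ 0.48380791 -0.11893464  0.20191422] [ 0.49039688 -0.11399273  0.20556225] [ 0.47592958 -0.12456782  0.1972354 ]
bar 116 [ 0.5741169  -0.09792728  0.24816636] ((575.7910766601562, -98.70083618164062), (14.010062217712402, 89.4885482788086), 54.231201171875)
-0.6156902037142766
rack 634 ((579.1766967773438, 25.55057144165039), (110.62467193603516, 86.88520050048828), 15.167046546936035)
scene platform 4757 ((588.2877807617188, -23.319259643554688), (250.95310974121094, 250.83323669433594), 15.186481475830078) [[434.3387756347656, 64.84757995605469], [500.0473937988281, -177.2261505126953], [742.23681640625, -111.48609924316406], [676.5281982421875, 130.58763122558594]]
red 26 [ 0.48819885 -0.11837216  0.20239326] [ 0.49478413 -0.1113258   0.20583041] [ 0.4809787  -0.12536251  0.19795285]
bar 206 [ 0.58578888 -0.10186761  0.24775346] ((580.56591796875, -98.34854125976562), (13.482722282409668, 87.45880889892578), 52.07240676879883)
-0.641501155236138
rack 919 ((581.86669921875, 25.784805297851562), (108.9247817993164, 89.44901275634766), 14.978339195251465)
```

View pics/scenec.png

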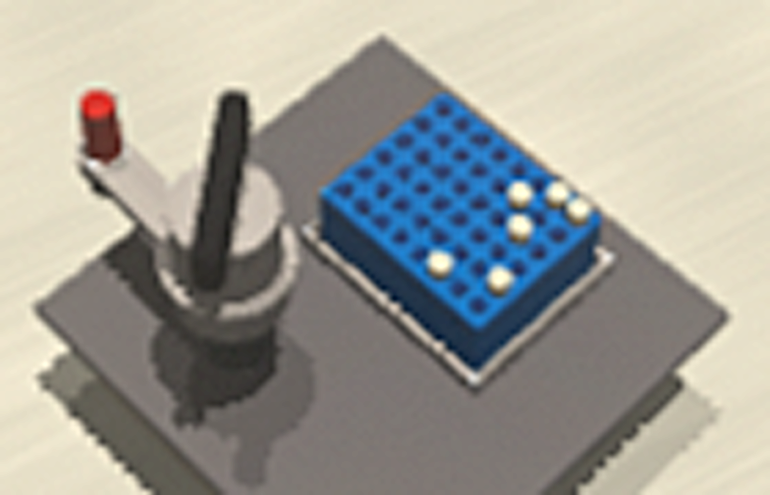

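The crop shows the knob upright on the arm, with the bar and rack clear of it. The two cameras agree: stud about (0.577,-0.099), shaker yaw 0.265, bar yaw about -0.63 in world (-0.9 relative to the shaker), arm about 0.05 rad. I'll straddle the knob with loosely open fingers and carry it round.

```bash
cat >> h.py <<'E'
S=np.array([.5772,-.0988]); YAW=.265; TIP=.186
def rot(a):   # tool down, jaw axis y at world angle a
    y=np.array([np.cos(a),np.sin(a),0]); z=np.array([0,0,-1.]); 
    q=R.from_matrix(np.stack([np.cross(y,z),y,z],1)).as_quat(); return q[[3,0,1,2]]
def pos(xy,tip): return np.array([xy[0],xy[1],tip+TIP])
def pol(phi,r=.095): return S+r*np.array([np.cos(phi),np.sin(phi)])
E
python3 - <<'E'
from h import *
for a in (1.78,.26,-1.36,-2.88): print('knob',a,np.round(bot.inverse_kinematics(pos(pol(a+np.pi/2),.183),rot(a)),2))
for a in (-1.16,-.09,.85,-.8): print('nut',a,np.round(bot.inverse_kinematics(pos(S,.212),rot(a)),2))
E
```

```text
knob 1.78 [-0.29 -0.26  1.86 -0.    1.55 -2.07]
knob 0.26 [-0.06 -0.14  1.75 -0.    1.53 -0.32]
knob -1.36 [-0.16  0.13  1.49 -0.    1.53  1.2 ]
knob -2.88 [-0.35  0.03  1.59 -0.    1.52  2.53]
nut -1.16 [-0.21 -0.08  1.65 -0.    1.57  0.95]
nut -0.09 [-0.21 -0.08  1.65 -0.    1.57 -0.12]
nut 0.85 [-0.21 -0.08  1.65 -0.    1.57 -1.06]
nut -0.8 [-0.21 -0.08  1.65 -0.    1.57  0.59]
```

Run:
```python
from h import *
bot.command_gripper(.040)
phi=3.358; a=phi-np.pi/2
bot.goto(pos(pol(phi),.26),rot(a)); print(bot.get_time())
bot.line_to(pos(pol(phi),.183)); print('down',bot.get_time(),bot.get_contact_force(),bot.get_opening())
end=YAW+np.pi/2-.13    # pad play 11 mm = .116 rad
for p in np.linspace(phi,end,8)[1:]:
    bot.line_to(pos(pol(p),.183),rot(p-np.pi/2),.08)
    print(round(p,3),round(bot.get_time(),2),np.round(bot.get_contact_force(),1),np.round(bot.get_position(),3))
d=shot('scene')
cv2.imwrite('pics/s1.png',cv2.convertScaleAbs(cv2.resize(d['pixels'][130:270,170:350,::-1],None,fx=4,fy=4,interpolation=cv2.INTER_CUBIC),alpha=1.7))
```

```text
4.0167
down 4.6833 [-0.38699274 -0.19452731  0.83628494] 0.039887300611616584
3.122 5.12 [-0.3 -0.   0.4] [ 0.482 -0.097  0.37 ]
2.886 5.55 [ 0.1  0.2 -0.8] [ 0.485 -0.075  0.369]
2.65 5.98 [-0.7 -0.6  0.4] [ 0.493 -0.054  0.369]
2.414 6.42 [ 0.6 -0.1 -0.9] [ 0.506 -0.036  0.369]
2.178 6.85 [-1.3 -0.1  1.1] [ 0.523 -0.021  0.369]
1.942 7.28 [-0.3 -0.1  0. ] [ 0.542 -0.011  0.369]
1.706 7.72 [-0.2 -0.1  0.5] [ 0.564 -0.005  0.369]
```

View pics/s1.png

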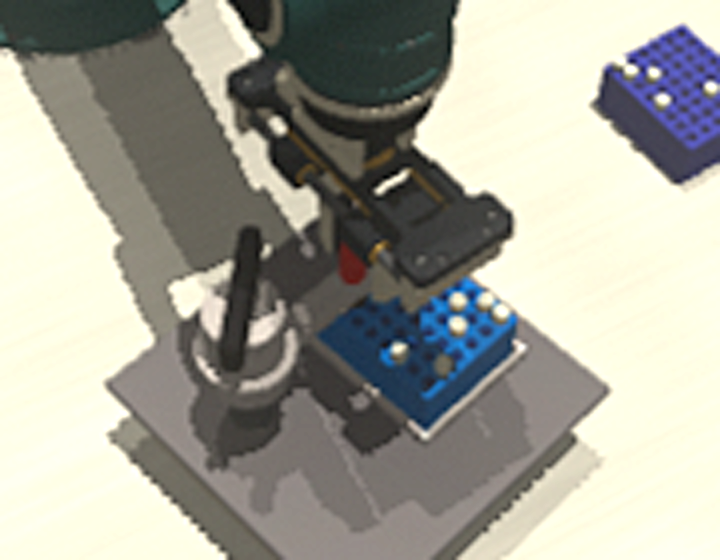

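The knob, at (350,262) in the crop, has come round with the fingers and the arm lies over the rack. I'll press on in small steps until I feel the stop, then lift off and check.

Run:
```python
from h import *
p=1.706
for k in range(8):
    p-=.015
    bot.line_to(pos(pol(p),.183),rot(p-np.pi/2),.05); bot.dwell(.05)
    f=np.array(bot.get_contact_force()); print(round(p,3),np.round(f,1))
    if np.linalg.norm(f[:2])>5: break
bot.dwell(.3)
bot.line_to(pos(pol(p+.05),.183),rot(p+.05-np.pi/2),.05)
bot.line_to(pos(pol(p+.05),.30))
bot.goto(pos(S,.30),rot(-1.2)); bot.command_gripper(.062)
d=shot('scene'); P=cloud(d); px=d['pixels'].astype(int); z=P[...,2]
reg=(P[...,0]>.3)&(P[...,0]<.95)&(abs(P[...,1])<.25)&(d['range_z']>0)
m=reg&(z>.165)&(z<.21)&(px[...,0]>2*px[...,1])&(px[...,0]>2*px[...,2])&(px[...,0]>40)
q=P[m]; c=(q.max(0)+q.min(0))/2; print('red',m.sum(),q.mean(0),'arm',np.pi+YAW-np.arctan2(*(c[:2]-S)[::-1]))
m=reg&(z>.235)&(z<.257)&(px.max(-1)<70); q=P[m]; print('bar',m.sum(),cv2.minAreaRect((q[:,:2]*1000).astype(np.float32)),np.percentile(q[:,2],90))
print(bot.get_time(),bot.get_opening())
cv2.imwrite('pics/s2.png',cv2.convertScaleAbs(cv2.resize(d['pixels'][130:270,170:350,::-1],None,fx=4,fy=4,interpolation=cv2.INTER_CUBIC),alpha=1.7))
w=shot('wrist'); cv2.imwrite('pics/w2.png',cv2.convertScaleAbs(w['pixels'][:,:,::-1],alpha=1.7))
```

```text
1.691 [-7.  -2.5  0.8]
red 62 [ 0.55733875 -0.00870853  0.19089269] arm 1.587477880119886
bar 211 ((579.897216796875, -99.85200500488281), (14.351728439331055, 86.7413558959961), 54.758094787597656) 0.25188442244242404
11.3083 0.06184861606932015
```

View pics/s2.png

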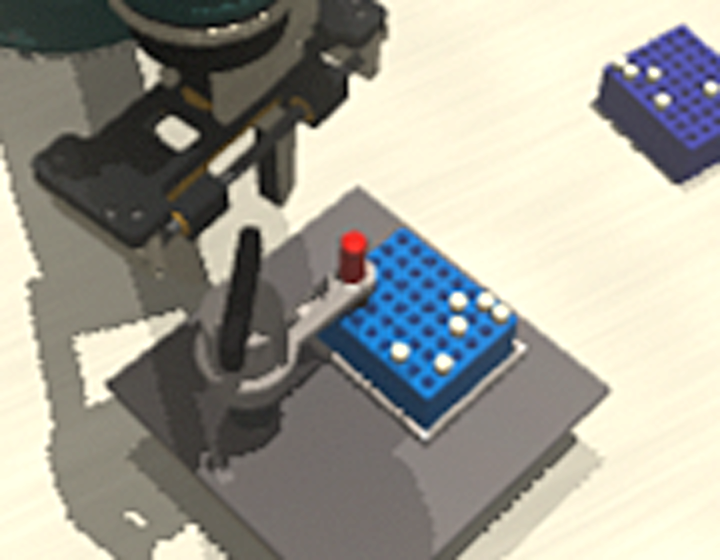

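View pics/w2.png

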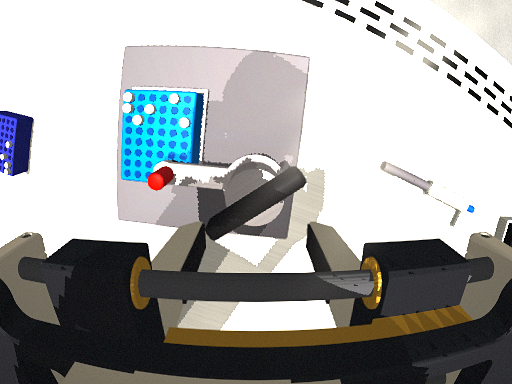

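The arm lies over the rack at its stop: 7 N contact, measured 1.59 rad. The bar has not moved. Both fingers are clear of the bar, on its clockwise sides (wrist view: bar from (210,228) to (300,178)). I lower the fingers and turn anticlockwise.

```bash
cat >> h.py <<'E'
def bar(n='scene',lo=.205,hi=.257):
    d=shot(n); P=cloud(d); z=P[...,2]; px=d['pixels'].astype(int)
    m=(np.linalg.norm(P[...,:2]-S,axis=-1)<.05)&(z>lo)&(z<hi)&(px.max(-1)<70)&(d['range_z']>0); q=P[m]
    return m.sum(),cv2.minAreaRect((q[:,:2]*1000).astype(np.float32)),np.percentile(q[:,2],[50,90,97])
def turn(a,tip=.212):
    bot.line_to(pos(S,tip),rot(a),.1)
    return round(a,3),round(bot.get_time(),2),np.round(bot.get_contact_force(),1),np.round(bot.get_ft_torque(),2)
E
python3 - <<'E'
from h import *
bot.line_to(pos(S,.212),speed=.1); print(bot.get_time(),np.round(bot.get_contact_force(),1),np.round(bot.get_ft_torque(),2))
for a in np.arange(-1.1,-.29,.1):
    r=turn(a); print(*r)
    if abs(r[3][2])>1.5 or np.linalg.norm(r[2])>25: break
print(bar(),np.round(bot.get_position(),4),bot.get_opening())
d=np.load('pics/scene.npz'); cv2.imwrite('pics/s3.png',cv2.convertScaleAbs(cv2.resize(d['pixels'][130:270,170:350,::-1],None,fx=4,fy=4,interpolation=cv2.INTER_CUBIC),alpha=1.7))
E
```

```text
12.3917 [-0.2 -0.1 -0.8] [-0.02  0.13 -0.  ]
-1.1 12.64 [-1.1  0.5  0.2] [-0.03  0.09  0.  ]
-1.0 12.89 [-0.5  0.2 -0.2] [-0.07  0.11 -0.03]
-0.9 13.14 [-0.6 -0.5  0.6] [-0.02  0.1   0.04]
-0.8 13.39 [ 0.3 -0.4 -0.1] [-0.05  0.15  0.04]
-0.7 13.64 [ 0.1 -0.5 -0.1] [-0.09  0.11 -0.01]
-0.6 13.89 [-0.2  0.1 -0.8] [-0.06  0.16 -0.03]
-0.5 14.14 [ 0.3 -0.2  0.3] [-0.09  0.1  -0.04]
-0.4 14.39 [ 0.3 -0.2  0.7] [-0.07  0.09 -0.02]
-0.3 14.64 [ 0.7  0.1 -0.1] [-0.07  0.13  0.  ]
(np.int64(58), ((583.0721435546875, -101.01200866699219), (30.62744140625, 81.02747344970703), 82.81657409667969), array([0.23804986, 0.25117719, 0.25334145])) [ 0.5772 -0.0988  0.398 ] 0.06205455640632362
```

View pics/s3.png

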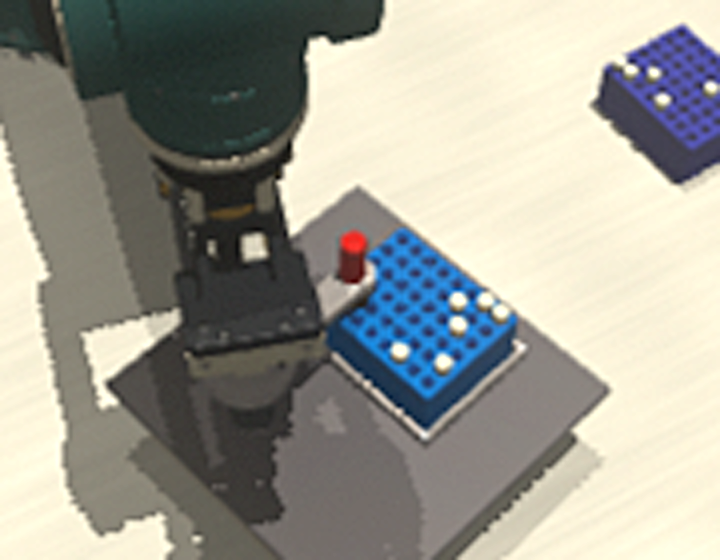

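The gripper hides the bar in this view; the arm and rack are unchanged. Torque stays low, so I continue anticlockwise and watch for the stop, using the wrist camera.

Run:
```python
from h import *
for a in np.arange(-.25,-.04,.05):
    r=turn(a); bot.dwell(.1); print(*r, np.round(bot.get_ft_torque(),2)[2])
    if abs(r[3][2])>.5: break
bot.dwell(.2)
w=shot('wrist'); cv2.imwrite('pics/w4.png',cv2.convertScaleAbs(w['pixels'][:,:,::-1],alpha=1.7))
```

```text
-0.25 14.94 [-0.2  0.8  0.6] [ 0.06  0.13 -0.04] -0.03
-0.2 15.29 [ 0.2  0.9 -0.1] [ 0.04  0.1  -0.03] 0.02
-0.15 15.64 [-0.2 -0.  -0.2] [-0.01  0.08 -0.  ] -0.03
-0.1 15.99 [-0.1  1.8  1. ] [ 0.25 -0.02 -0.09] -0.1
-0.05 16.34 [2.1 5.3 0.1] [ 0.85 -0.31 -0.38] -0.41
```

View pics/w4.png

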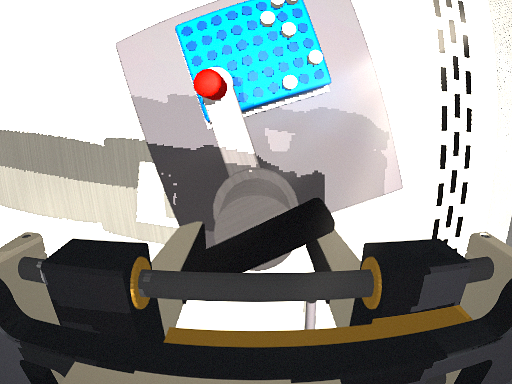

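The wrist view shows the bar, from (220,265) to (325,212), turned about 0.42 rad against the jaws. Torque is building, so the nut is at or near the anticlockwise stop. I back off, lift and measure the bar height.

Run:
```python
from h import *
turn(-.2); bot.line_to(pos(S,.31),speed=.2); bot.goto(pos(S,.31),rot(.95))
print(bar('scene'),bot.get_time()); 
w=shot('wrist'); d=np.load('pics/scene.npz')
a=cv2.resize(d['pixels'][170:270,190:350,::-1],None,fx=3.84,fy=3.84,interpolation=cv2.INTER_CUBIC)[:384]
cv2.imwrite('pics/s5.png',cv2.resize(cv2.convertScaleAbs(np.hstack([a,w['pixels'][:,:,::-1]]),alpha=1.7),None,fx=.7,fy=.7))
```

```text
(np.int64(439), ((579.2211303710938, -99.58998107910156), (49.245445251464844, 80.85722351074219), 85.11155700683594), array([0.23072965, 0.24130123, 0.24238714])) 18.75
```

View pics/s5.png

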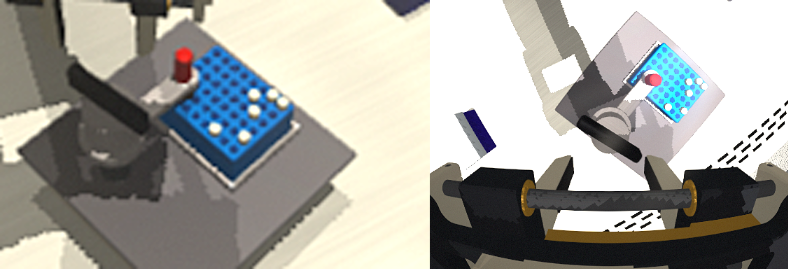

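The bar top has dropped from 0.252 to about 0.2415 m (centre about 0.226 m), so the nut is in the thread. The wrist view shows the bar between the fingers with clearance on both sides. Now I lower and turn clockwise to the stop.

Run:
```python
from h import *
bot.line_to(pos(S,.205),speed=.15)
a=.9
while a>-.9:
    r=turn(a,.205); print(*r)
    if abs(r[3][2])>1.2 or np.linalg.norm(r[2])>25: break
    a-=.1 if a>-.55 else .04
bot.dwell(.3); print(np.round(bot.get_ft_torque(),2))
turn(a+.25,.205); bot.line_to(pos(S,.32),speed=.2)
bot.goto(pos(S+[-.12,-.08],.34),rot(a+.2)); bot.dwell(.2)
print(bar('scene'),bar('top'),bot.get_time())
d=np.load('pics/scene.npz')
cv2.imwrite('pics/s6.png',cv2.convertScaleAbs(cv2.resize(d['pixels'][150:270,190:350,::-1],None,fx=4,fy=4,interpolation=cv2.INTER_CUBIC),alpha=1.7))
```

```text
0.9 19.9 [0.6 0.9 0. ] [0.06 0.   0.  ]
0.8 20.15 [ 1.   0.4 -0.1] [0.   0.04 0.02]
0.7 20.4 [0.4 0.4 0. ] [-0.06  0.01 -0.  ]
0.6 20.65 [-0.3 -1.2 -0.3] [-0.05 -0.03  0.02]
0.5 20.9 [ 0.1 -0.2 -0.2] [-0.1   0.04  0.06]
0.4 21.15 [ 1.  -0.1 -0. ] [-0.01  0.08  0.04]
0.3 21.4 [-0.6 -0.5 -0.4] [-0.08  0.   -0.03]
0.2 21.65 [-0.1  0.  -0.2] [-0.06  0.02 -0.09]
0.1 21.9 [ 0.1 -0.1 -0.5] [-0.02  0.03  0.04]
0.0 22.15 [-0.1  0.4 -1.4] [ 0.06  0.02 -0.  ]
-0.1 22.4 [-0.5  0.4  0. ] [-0.03  0.05  0.06]
-0.2 22.65 [ 0.8  0.6 -1.1] [0.14 0.01 0.05]
-0.3 22.9 [ 1.6  1.4 -1.6] [ 0.24 -0.06  0.13]
-0.4 23.15 [ 1.8  0.6 -1.1] [ 0.11 -0.01  0.01]
-0.5 23.4 [ 0.8  1.  -0.8] [ 0.12 -0.04  0.07]
-0.6 23.65 [ 1.3  1.6 -1. ] [ 0.18 -0.11  0.04]
-0.64 23.9 [ 5.   2.2 -3. ] [ 0.52 -0.68  0.16]
-0.68 24.15 [ 7.6  4.4 -4.4] [ 0.76 -1.    0.4 ]
-0.72 24.4 [ 6.6  5.5 -4.6] [ 0.93 -1.1   0.8 ]
-0.76 24.65 [ 7.   6.4 -3.9] [ 1.05 -1.09  1.64]
[ 1.   -1.13  1.61]
(np.int64(302), ((578.6303100585938, -98.8899917602539), (14.49886703491211, 90.0188217163086), 24.52061653137207), array([0.23118632, 0.23493335, 0.23590523])) (np.int64(131), ((568.0938720703125, -101.51309967041016), (30.34223747253418, 87.09355926513672), 25.057363510131836), array([0.23082599, 0.23473594, 0.23672021])) 27.0083
```

View pics/s6.png

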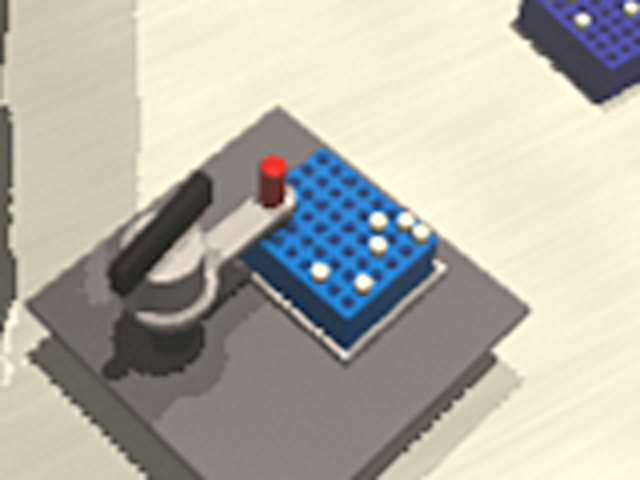

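The bar's yaw relative to the shaker is -1.41 (stop at -1.4). The bar top has come down 17 mm since the start, the knob stands over the rack, the rack is in place, and the gripper is clear.

Run:
```python
from h import *
print(np.round(bot.get_contact_force(),1)); bot.hand_in(); print(bot.get_time())
```

```text
[-0.1 -0.2 -0.4]
the job is handed in; nothing more can be done
the job is handed in; nothing more can be done
```

The rack is clamped and the job is handed in. The robot had used about 27 s of the 56 s when I took the last check.

- **Clamp arm:** I straddled the red knob with loosely open fingers and carried it clockwise to its stop. I felt 7 N there and measured about 1.59 rad (the stop is at 1.571).
- **Nut, anticlockwise:** With one finger pushing each end of the bar, it turned until it dropped into the thread. The bar top fell from about 0.252 to 0.2415 m.
- **Nut, clockwise:** Pushed the same way, it turned until the torque rose to 1.6 N m, which I took as the stop.

**Last checks:**
- **Nut yaw:** -1.41 relative to the shaker, against a final stop at -1.4.
- **Bar height:** the top had come down 17 mm since the start, as expected at the stop. The raw depth reading puts the bar centre near 0.2207 m, only just under the 0.2208 m limit. The first reading of the bar was about 2 mm too high. Allowing for that, the centre is about 0.219 m.
- **Nut centring:** the scene camera put the bar centre within about 2 mm of the stud. The top camera's fit disagreed, at about 9 mm off. Its rectangle came out 30 mm wide for a 14 mm bar, so I took that fit as polluted by other dark pixels.
- **Rack and bystanders:** the rack and the spare rack looked unmoved in the last picture. The tip box and pipette were not in it, but the robot did not work near them.
- **Robot:** force on the tool was near zero, and the gripper was clear of everything.
- **Not measured:** the foot's force on the rack cannot be read directly; I infer it from the nut being at its stop.

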